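Lock a culture bottle in the harvest cradle with its lever bolt

TASK

Get the culture bottle ready for harvesting: slide the jaw of the sloping cradle along its rail so that it pushes the bottle home, shoulders against the fork, and stays against the bottle's base. Then screw the jaw's lever bolt in clockwise, lever standing up, until it is snug and stops, and only then fold its lever fully down to lock the jaw. Leave the bottle lying in the cradle, and do not crush it.

Things in the scene. Friction and masses are not known exactly. Their poses are not given: they have to be found in the camera images.
- jaw (a joint): Travel (m) of the dark steel sliding jaw on the slotted rail, growing towards the bottle and fork, 0 to 0.100. About 4 N moves it, with the bottle 8 to 16 N; it stays where left. Foot 44 x 62 mm; jaw plate 62 mm wide, up to 62 mm off the bed, 64 to 75 mm ahead of the bolt axis; push tab 40 mm wide, up to 40 mm off the bed, 30 to 37 mm behind the bolt axis.
- axle (a joint): Turn (rad) of the lever bolt about its axis, square off the sloping bed: 0 = snug (hard stop), grows as it is unscrewed (counter-clockwise seen from the lever's side), to 3.0. Starts 1.9 to 2.7 rad loose. Lead 4 mm a turn. Friction about 0.2 N m; stays where left. When snug, the lever folds straight up the slope.
- lever (a joint): Angle (rad) of the folding lever on the bolt's head: 0 = folded fully down, parallel to the bed; 1.57 = standing in line with the bolt (stops at 1.62). Stiff hinge, about 0.2 N m and a little cam force; stays where left. Starts standing, 1.45 to 1.58.
- jaw_face (a point): Centre of the jaw's rubber face (56 x 51 mm), which meets the bottle's base; 75 mm ahead of the bolt axis, 46 mm off the bed. Axes of the bed: x up the slope (30 degrees from level), y horizontal along the rail towards bottle and fork, z square off the bed (30 degrees from vertical, leaning to the cradle's front).
- jaw_tab (a point): Middle of the outer face of the jaw's push tab, 37 mm behind the bolt axis, 31 mm off the bed; axes as jaw_face.
- axle_pivot (a point): Point on the bolt's axis at the lever's hinge pin, 45.5 mm off the bed, 21.5 mm above the jaw's foot. z = bolt axis, pointing out; x = direction to which the lever folds down (up the slope once snug); y = along the hinge pin. The steel head below it is 27 mm in diameter, the clevis 25 mm wide.
- lever_grip (a point): Middle of the lever's blade, 42 mm from the hinge pin. Blade: dark steel, 18 mm wide (along y), 10 mm thick (along z), from 20 to 72 mm from the pin. x = along the blade away from the pin; z = square off the broad face that looks away from the bed when folded: closing moves the blade to its -z side.
- bottle_base (a point): Centre of the bottle's flat base, 92 mm in diameter; z = along the bottle towards its neck. The bottle (tan, with a crop, 92 mm diameter, 201 mm long, 0.4 to 0.7 kg) lies along the trough between bed and front ledge, its axis 46 mm off both.
- bottle_mid (a point): Point on the bottle's axis 100 mm from its base.
- fork_mouth (a point): Middle of the mouth (84 mm wide) of the steel fork bolted across the trough, on the side of the bottle's base; prongs up to 66 mm off the bed. Axes: x level, away from the cradle's front, y along the rail as jaw_face's, z up. Home, shoulders on the prongs, the bottle's base is 102 mm from this point along y; it starts 6 to 14 mm short of that.

How it is judged (in metres and radians):
On the way, in this order (a step that is already met when the one before it is completed fails the run):
1. the jaw has pushed the bottle home against the fork, bolt not yet snug (y of bottle_base in the frame of jaw_face below 0.003 m and y of bottle_base in the frame of fork_mouth above -0.105 m and value of joint axle above 0.4 rad), for 0.2 s.
2. the lever bolt is screwed in snug with its lever still standing (value of joint axle below 0.2 rad and value of joint lever above 1.1 rad), for 0.2 s.
3. the lever is folded down (value of joint axle below 0.2 rad and value of joint lever below 0.12 rad), for 0.2 s.
At the end, for the whole second after the job is handed in: The bottle lies at rest along the trough (within 0.1 rad), within 3 mm of home against the fork, the jaw's face within 3 mm of its base, the bolt within 0.2 rad of snug and the lever within 0.12 rad of fully down (all of step 3 and y of bottle_base in the frame of jaw_face below 0.003 m and y of bottle_base in the frame of fork_mouth above -0.105 m and angle between the z axis of bottle_base and the y axis of fork_mouth, either way round below 0.1 rad and linear speed of bottle below 0.02 m/s); the robot touches nothing.
It fails at once if the bottle is crushed: pressed by the jaw with more than 60 N (contact force between jaw and bottle above 60 N).
It fails at once if the bottle is knocked or lifted more than 40 mm from where it lay (distance of bottle_mid from where it was at the start of the episode above 0.04 m).
It also fails if it takes over 51 s, if anything falls off the work surface, if the arm or the gripper's body presses on something with over 40 N, if the wrist force passes 120 N, or if a joint passes its speed limit or range.

ROBOT

A 6-joint arm with a two-finger parallel gripper is mounted at the origin on a cart in front of the work surface, level with it; the furniture and walls round the work are solid. World frame = base frame: x ahead of the robot, y to its left, z up, the work surface at z = 0. Lengths are in m, angles in degrees, forces in N, time in s.
With the tool pointing down it reaches from about 0.4 to 0.825 m from the base axis. Payload 7 kg.
Tool frame: the origin (TCP) lies midway between the tips of the shut fingers; the grasp point (between the pads) lies 19 mm behind it; z points along the fingers, x is the direction in which the jaws open and shut, and the axes are right-handed (so a half turn about z gives the same grasp; the last joint's range is limited). The gripper opens to 88 mm and grips with 3 to 60 N. Pads are 19 mm wide; open, the fingers measure 130 mm over their backs; the gripper's body (78 mm by 193 mm) begins 47 mm behind the grasp point.
Start: joints at [83.6, 20.546, 0.682, 0, -70.136, -16.507], TCP at [0.263, 0.622, 0.227] pointing down, gripper open.
Joint ranges: [-176.03, 176.03], [-82.01, 121.73], [-58.28, 71.71], [-173.87, 95.51], [-174.79, -0.11], [-173.66, 173.66]. Speed limits (degrees/s): [136.94, 136.94, 172.46, 180, 180, 180].

INTERFACE

Orientations are given as [roll, pitch, yaw] about the fixed x, y, z axes, in that order (R = Rz(yaw) Ry(pitch) Rx(roll)).
In Python, from plant import ctrl, vision, nets gives the robot as it stands.
- The arm moves only by the shell command python3 -m jog 'ROWS'. ROWS is text: rows parted by semicolons, each of 7 numbers parted by spaces: the turn, a rotation vector about the tool's x, y, z in units of 0.1 rad (1.0 is 0.1 rad), then the shift along the tool's x, y, z in units of 4 cm (1.0 is 4 cm), then the opening, from -1 (shut) to 1 (fully open). In form: rx ry rz x y z jaw; .... A call has 1 to 8 rows; each row shifts and turns the commanded pose from where the row before left it, along the tool's axes as they then stand; what a row does not reach is not made up. A row lasts 1/8 s, in which the tool goes at most 62.5 mm and 10.7 degrees, less where a joint would pass 70% of its speed; a pose out of reach is approached as far as the arm can. A call with a number of a shift or a turn outside -1 to 1 is refused whole. A call with a gripper value outside its range is refused whole. The fingers move at their own pace and stop on an object; the grip force is fixed at half the most. Time passes only in rows, so rows that do not move let the fingers close. It gives the time, the measured TCP pose, the force and the opening at its end, in the units of the state.
- ctrl.get_obs(): the state, without advancing time (a new reading comes with each control period).
- vision.snapshot(name): name is "side" or "top" or "wrist"; returns (picture, depth): 384x512x3 uint8, red, green, blue; 384x512 float32, m along the optical axis (not along the pixel's ray), 0 where there is no reading.
- vision.camera_info(name): a dict with "camera_matrix" (3x3 intrinsics, pixels), "camera_from_world" (4x4, takes a point from world to camera coordinates); the wrist camera has in their place "tool_from_camera" (4x4, takes a point from camera to tool coordinates, whose origin is the TCP and whose axes are the tool frame's). Camera axes: x right, y down, z forward; pixel columns grow to the right and rows downward; lengths in m; the calibration is good to about 2 mm. A picture is of the moment at which its call begins: read the wrist's pose just before it. camera_info takes no time and is no camera call.
- ctrl.close_job(): hands the job in, once; it reports no verdict.
Trained networks look in the newest picture that a camera, given by its name, has taken for a name from the list of things; names that differ only in an ending like _2 or _b are one class to them, and where a whole thing is asked for, a point or a joint stands for the part that bears it (a point fixed in the world has none). Each returns a list of dicts, best first, with "score" (0 to 1); they miss things now and then, are a little off and sometimes report something else, mostly with a low value. They report only what shows in the picture. A call takes as long as a camera call.
- nets.boxes_of(target, camera): "location" ([x, y, z] in m, in world coordinates, good to about 4 mm: the middle of the surface that is visible of it).
The state is a dict: "clock": time; "joint_pos": joint angles; "qvel": joint speeds; "tau": joint torques, N m; "tool_pos": TCP position; "orientation": TCP orientation; "force": force on the tool from outside, world axes, zero at the start; "moment": the same for the moment, N m; "opening": finger opening in m.
Only numpy, scipy, OpenCV 4.12 (cv2) and the standard library are available. Lean on these libraries where they do the work, as an engineer would, in place of code of your own. Each camera call takes 0.05 s, during which the arm holds its last target.

## Working session

There is one attempt and no reset: what is moved stays moved. The work goes in short steps, Python scripts to look and compute and a shell command to move; the robot and the scene stay as the last step left them, time stands still between calls to the robot, and variables do not carry over. Pictures are saved under pics/ and viewed, and the job is handed in when it is done.

```bash
ls; mkdir -p pics
cat > h.py <<'E'
import numpy as np, cv2
from plant import ctrl, vision, nets
from scipy.spatial.transform import Rotation as R
def toolT():
    o=ctrl.get_obs(); T=np.eye(4); T[:3,:3]=R.from_euler('xyz',o['orientation'],degrees=True).as_matrix(); T[:3,3]=o['tool_pos']; return T
def snap(n,f):
    T=toolT(); p,d=vision.snapshot(n); cv2.imwrite('pics/'+f+'.png',p[:,:,::-1]); np.savez('pics/'+f,d=d,T=T,p=p); return p,d,T
def world(n,d,T,u,v):
    i=vision.camera_info(n);K=np.array(i['camera_matrix']);z=d[v,u]
    c=np.array([(u-K[0,2])/K[0,0]*z,(v-K[1,2])/K[1,1]*z,z,1])
    M=T@np.array(i['tool_from_camera']) if n=='wrist' else np.linalg.inv(np.array(i['camera_from_world']))
    return (M@c)[:3]
E
python3 - <<'E'
from h import *
print(ctrl.get_obs())
for n in ['side','top']:
    snap(n,n+'0')
    for t in ['jaw','lever_grip','bottle_base','fork_mouth','axle_pivot','jaw_tab','jaw_face','bottle_mid']:
        print(n,t,[(round(r['score'],2),np.round(r['location'],3)) for r in nets.boxes_of(t,n)[:2]])
print(ctrl.get_obs()['clock'])
E
```

```text
pics
{'clock': 0.0, 'joint_pos': array([ 8.36004381e+01,  2.05910986e+01,  6.32136234e-01, -1.98045139e-02,
       -7.01350416e+01, -1.65063035e+01]), 'qvel': array([ 0.03017407,  0.02192336, -0.00994209, -0.04907781,  0.03062076,
        0.01348455]), 'tau': array([-2.26786622e-03, -5.82717025e+01,  2.93043870e+01,  6.99736655e+00,
        6.81309117e-03, -1.51407144e-04]), 'tool_pos': array([0.26256392, 0.62129826, 0.22561504]), 'orientation': array([-1.79991139e+02, -9.54198493e-02, -1.12912618e+02]), 'force': array([-0.48173203, -1.09852712,  0.50136619]), 'moment': array([ 0.00283933, -0.00512893, -0.00471364]), 'opening': 0.08764442468702785}
side jaw [(0.7, array([0.556, 0.134, 0.093]))]
side lever_grip [(0.54, array([0.524, 0.133, 0.132]))]
side bottle_base [(0.92, array([0.635, 0.241, 0.128]))]
side fork_mouth [(0.45, array([0.719, 0.276, 0.1  ])), (0.25, array([0.528, 0.125, 0.119]))]
side axle_pivot [(0.67, array([0.527, 0.127, 0.122])), (0.39, array([0.549, 0.135, 0.092]))]
side jaw_tab [(0.77, array([0.555, 0.132, 0.091]))]
side jaw_face [(0.95, array([0.55 , 0.135, 0.094]))]
side bottle_mid [(0.95, array([0.635, 0.238, 0.13 ]))]
top jaw [(0.88, array([0.562, 0.132, 0.086]))]
top lever_grip [(0.65, array([0.526, 0.136, 0.141]))]
top bottle_base [(0.83, array([0.659, 0.29 , 0.13 ]))]
top fork_mouth [(0.85, array([0.715, 0.281, 0.092]))]
top axle_pivot [(0.54, array([0.533, 0.128, 0.107]))]
top jaw_tab [(0.97, array([0.562, 0.132, 0.089]))]
top jaw_face [(0.83, array([0.561, 0.136, 0.087]))]
top bottle_mid [(0.8, array([0.665, 0.292, 0.132]))]
0.9
```

View pics/side0.png

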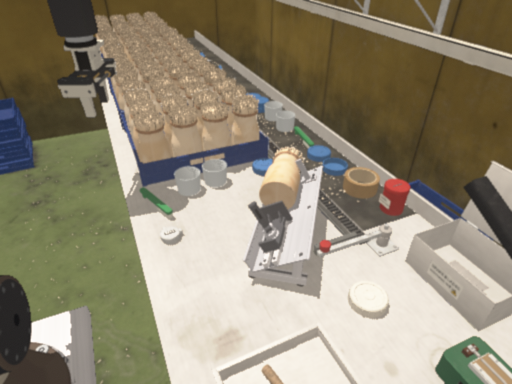

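View pics/top0.png

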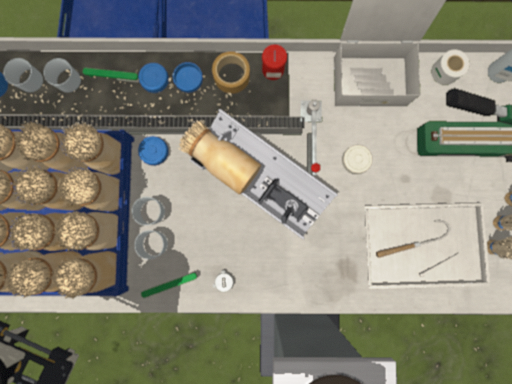

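Run:
```python
import cv2
a=cv2.imread('pics/side0.png')[130:300,220:350]; cv2.imwrite('pics/side0z.png',cv2.resize(a,None,fx=3.5,fy=3.5,interpolation=cv2.INTER_CUBIC))
a=cv2.imread('pics/top0.png')[100:245,170:350]; cv2.imwrite('pics/top0z.png',cv2.resize(a,None,fx=4,fy=4,interpolation=cv2.INTER_CUBIC))
```

```text
(no output)
```

View pics/side0z.png

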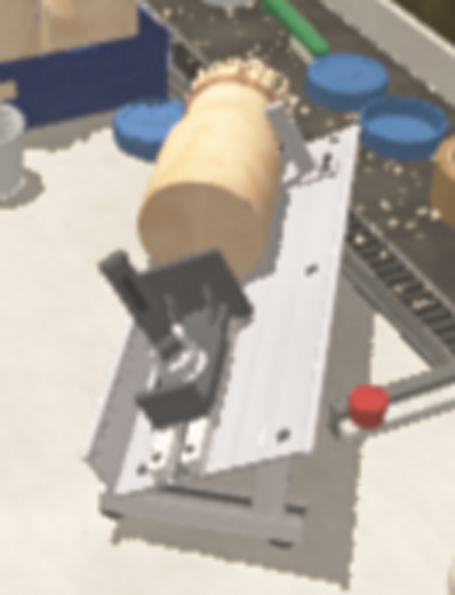

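View pics/top0z.png

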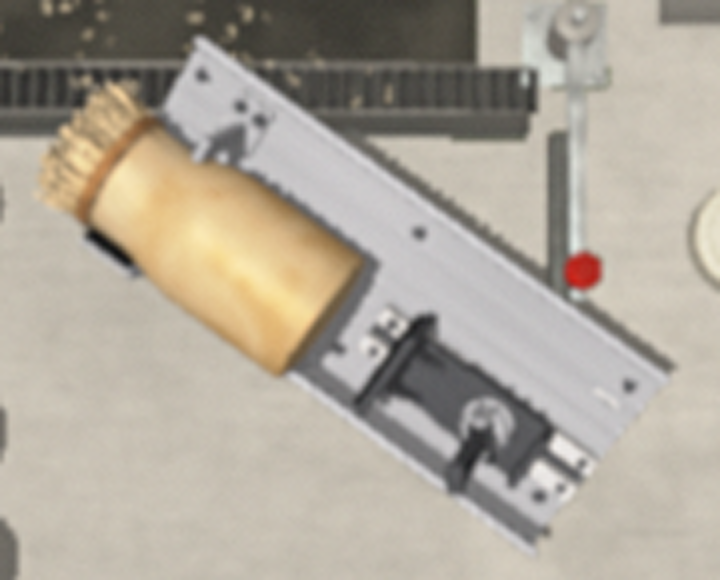

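Run:
```python
from h import *
q=np.load('pics/top0.npz');d=q['d'];T=q['T']
g=lambda u,v: world('top',d,T,int(round(170+u/4)),int(round(100+v/4)))
for nm,u,v in [('edgeA',212,58),('edgeB',655,368),('bed1',420,232),('bed2',628,385),('bed3',500,330),('bed4',380,250),('ledgeA',300,372),('ledgeB',525,535),('jawtopL',430,325),('jawtopR',368,395),('levertip',458,478),('basetop',365,265),('basebot',285,365),('tabR',545,450),('tabL',518,475),('head',490,410)]:
    print(nm,np.round(g(u,v),4))
# plane fit on bed region
P=[]
for v in range(100,245):
  for u in range(170,350):
    if d[v,u]>0: P.append(np.r_[u,v,world('top',d,T,u,v)])
P=np.array(P); np.save('pics/topP.npy',P)
# bed points: polygon zoomed
poly=np.array([[250,140],[300,120],[640,370],[590,420],[440,315],[370,250]],np.float32)
m=np.array([cv2.pointPolygonTest(poly,(float((p[0]-170)*4),float((p[1]-100)*4)),False)>0 for p in P])
B=P[m][:,2:]
for _ in range(3):
    c=B.mean(0); n=np.linalg.svd(B-c)[2][2]; n*=np.sign(n[2]); r=(B-c)@n; B=B[abs(r)<.004]
print('n',n,'c',c,len(B),'tilt',np.degrees(np.arccos(n[2])),'rms',r.std())
lv=np.r_[n[:2],0]/np.linalg.norm(n[:2]); print('front dir',lv,'rail dir',np.cross([0,0,1],-lv))
```

```text
edgeA [0.773  0.2891 0.0982]
edgeB [0.5796 0.0168 0.1   ]
bed1 [0.6637 0.1598 0.0943]
bed2 [0.5704 0.0325 0.0928]
bed3 [0.6062 0.1091 0.0803]
bed4 [0.6571 0.1838 0.0754]
ledgeA [0.5796 0.2338 0.0634]
ledgeB [0.4772 0.0926 0.0617]
jawtopL [0.6099 0.1507 0.069 ]
jawtopR [0.5614 0.1917 0.1019]
levertip [0.5097 0.1437 0.1616]
basetop [0.6479 0.1937 0.0697]
basebot [0.5793 0.2422 0.1148]
tabR [0.5326 0.0792 0.0589]
tabL [0.5141 0.0983 0.0879]
head [0.5552 0.1183 0.0935]Traceback (most recent call last):
  File "<stdin>", line 10, in <module>
  File "h.py", line 9, in world
    i=vision.camera_info(n);K=np.array(i['camera_matrix']);z=d[v,u]
ValueError: time passes only in moves, steps and waits
```

```bash
cat >> h.py <<'E'
import os,pickle
def info(n):
    f='pics/info_%s.pkl'%n
    if not os.path.exists(f): pickle.dump(vision.camera_info(n),open(f,'wb'))
    return pickle.load(open(f,'rb'))
def cloud(n,d,T):
    i=info(n);K=np.array(i['camera_matrix']);v,u=np.mgrid[:d.shape[0],:d.shape[1]]
    c=np.stack([(u-K[0,2])/K[0,0]*d,(v-K[1,2])/K[1,1]*d,d,np.ones_like(d)],-1)
    M=T@np.array(i['tool_from_camera']) if n=='wrist' else np.linalg.inv(np.array(i['camera_from_world']))
    return (c@M.T)[...,:3]
E
python3 - <<'E'
from h import *
q=np.load('pics/top0.npz');d=q['d'];T=q['T']
C=cloud('top',d,T)
poly=(np.array([[250,140],[300,120],[640,370],[590,420],[440,315],[370,250]])/4+[170,100]).astype(np.int32)
m=np.zeros(d.shape,np.uint8); cv2.fillPoly(m,[poly],1)
B=C[(m>0)&(d>0)]
for _ in range(4):
    c=B.mean(0); n=np.linalg.svd(B-c)[2][2]; n*=np.sign(n[2]); r=(B-c)@n; B=B[abs(r)<.004]
print('n',n,'c',c,len(B),'tilt',np.degrees(np.arccos(n[2])),'rms',r.std())
lv=np.r_[n[:2],0]/np.linalg.norm(n[:2]); print('front dir',lv,'rail dir',np.cross([0,0,1],-lv))
for k in ['side','wrist']: info(k)
print(info('wrist'))
E
```

```text
n [-0.40617814  0.29807609  0.8638113 ] c [0.64003376 0.13924919 0.08527924] 1845 tilt 30.25275316010323 rms 0.0014433224017355707
front dir [-0.80620417  0.59163742  0.        ] rail dir [ 0.59163742  0.80620417 -0.        ]
{'camera_matrix': array([[290.55262382,   0.        , 259.76848884],
       [  0.        , 290.55262382, 196.43097169],
       [  0.        ,   0.        ,   1.        ]]), 'tool_from_camera': array([[ 9.99999737e-01, -5.31045580e-04, -4.94854306e-04,
         9.32109952e-05],
       [ 6.52060880e-04,  9.56727690e-01,  2.90984025e-01,
        -7.89524526e-02],
       [ 3.18915037e-04, -2.90984271e-01,  9.56727784e-01,
        -1.57893636e-01],
       [ 0.00000000e+00,  0.00000000e+00,  0.00000000e+00,
         1.00000000e+00]])}
```

```bash
cat >> h.py <<'E'
yaw=np.radians(54.2)
ey=np.array([np.cos(yaw),np.sin(yaw),0]); lx=np.array([np.sin(yaw),-np.cos(yaw),0])
ex=lx*np.cos(np.pi/6)+np.array([0,0,.5]); ez=np.cross(ex,ey)
Bed=np.stack([ex,ey,ez],1)
def delta(p,Rm,T=None):
    T=toolT() if T is None else T
    rv=R.from_matrix(T[:3,:3].T@Rm).as_rotvec()*10
    print('turn',np.round(rv,2),'shift(start axes)',np.round(T[:3,:3].T@(p-T[:3,3])/.04,2),'shift(end axes)',np.round(Rm.T@(p-T[:3,3])/.04,2))
E
python3 - <<'E'
from h import *
R1=np.stack([-ex,ey,-ez],1)
p=np.array([.539,.122,.10])-.06*ey+.15*ez;print(p)
# stage A: yaw only
RA=R.from_euler('xyz',[180,0,144.2],degrees=True).as_matrix()
delta(np.array([.40,.12,.33]),RA)
T=np.eye(4);T[:3,:3]=RA;T[:3,3]=[.40,.12,.33]
delta(p,R1,T)
E
```

```text
[0.44307275 0.117208   0.22990381]
turn [ 0.    0.   17.96] shift(start axes) [10.22 -8.04 -2.59] shift(end axes) [-10.12  -8.17  -2.59]
turn [ 0.   -5.24 -0.  ] shift(start axes) [-0.91  0.57  2.5 ] shift(end axes) [0.46 0.57 2.62]
```

```bash
python3 -m jog '0 0 0 0 0 -0.9 1; 0 0 0 0.4 -0.3 -0.9 1; 0 0 0 0.8 -0.6 -0.8 1; 0 0 0 1 -0.8 0 0; 0 0 0 1 -0.8 0 -1; 0 0 0 1 -0.8 0 -1; 0 0 0 1 -0.8 0 -1; 0 0 0 1 -0.8 0 -1' && python3 -m jog '0 0 1 1 -0.8 0 -1; 0 0 1 0.9 -0.8 0 -1; 0 0 1 0.9 -0.9 0 -1; 0 0 1 0.6 -0.9 0 -1; 0 0 1 0.2 -0.6 0 -1; 0 0 1 0 0 0 -1; 0 0 1 0 0 0 -1; 0 0 1 0 0 0 -1'
python3 - <<'E'
from h import *
p=np.array([.539,.122,.10])-.06*ey+.15*ez
RA=R.from_euler('xyz',[180,0,144.2],degrees=True).as_matrix()
delta(p,RA)
print(ctrl.get_obs()['joint_pos'])
E
```

```text
clock: 1.9
tool_pos: [0.3469, 0.3153, 0.3309]
orientation: [-180.0, 0.0, -112.9]
force: [1.9, 0.0, -0.1]
opening: 0.0434
clock: 2.9
tool_pos: [0.4039, 0.1062, 0.3307]
orientation: [180.0, 0.0, -159.0]
force: [-0.4, -0.3, 0.5]
opening: 0.0003
turn [0.   0.   9.92] shift(start axes) [-1.01 -0.09  2.52] shift(end axes) [-0.63  0.8   2.52]
[ 4.20645525e+01 -8.10279570e+00 -1.87447619e+01 -2.31962490e-03
 -7.93300494e+01 -2.10216615e+01]
```

```bash
python3 -m jog '0 0 1 0 0 0 -1; 0 0 1 0 0 0 -1; 0 0 1 0 0 0 -1; 0 0 1 0 0 0 -1; 0 0 1 0 0 0 -1; 0 0 1 0 0 0 -1; 0 0 1 0 0 0 -1; 0 0 1 0 0 0 -1' && python3 -m jog '0 0 1 0 0 0 -1; 0 0 0.9 0 0 0 -1; 0 -1 0 0 0.2 0.2 -1; 0 -1 0 0 0.2 0.2 -1; 0 -1 0 0 0.2 0.3 -1; 0 -1 0 0.2 0.2 0.5 -1; 0 -1 0 0.2 0 0.5 -1; 0 -0.2 0 0.2 0 0.5 -1'
python3 - <<'E'
from h import *
p=np.array([.539,.122,.10])-.06*ey+.15*ez
R1=np.stack([-ex,ey,-ez],1)
delta(p,R1)
print(ctrl.get_obs()['joint_pos'])
p,d,T=snap('wrist','w1')
for t in ['jaw','lever_grip','axle_pivot','jaw_tab','bottle_base']:
        print(t,[(round(r['score'],2),np.round(r['location'],3)) for r in nets.boxes_of(t,'wrist')[:2]])
E
```

```text
clock: 3.9
tool_pos: [0.4039, 0.1063, 0.3308]
orientation: [180.0, 0.0, 155.2]
force: [-0.8, 0.0, -0.3]
opening: 0.0004
clock: 4.9
tool_pos: [0.4255, 0.1301, 0.2375]
orientation: [-180.0, 29.9, 144.7]
force: [0.7, -0.0, 0.5]
opening: 0.0002
turn [ 0.04 -0.02  0.08] shift(start axes) [-0.38 -0.01  0.44] shift(end axes) [-0.38 -0.    0.44]
[  67.39455404   -8.84191791  -50.50828393   34.01506118  -60.38374007
 -123.01162371]
jaw [(0.75, array([0.538, 0.108, 0.088]))]
lever_grip []
axle_pivot [(0.64, array([0.536, 0.116, 0.1  ]))]
jaw_tab [(0.7, array([0.534, 0.104, 0.086]))]
bottle_base [(0.63, array([0.594, 0.233, 0.098]))]
```

View pics/w1.png

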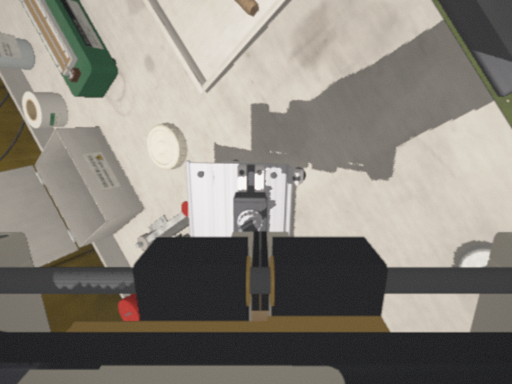

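Run:
```python
from h import *
q=np.load('pics/w1.npz');C=cloud('wrist',q['d'],q['T'])@Bed
c=C[165:235,195:285]
w0=np.median(C[185:225,200:225,2]);w1=np.median(C[185:225,275:285,2]);print('bed w',w0,w1,'top est',np.array([.640,.1392,.0853])@Bed)
np.set_printoptions(linewidth=200)
print('height mm');print(np.round((C[166:246:4,224:300:4,2]-w0)*1000).astype(int))
print('s');print(np.round(C[166:246:8,224:300:4,0]*1000).astype(int))
print('t');print(np.round(C[166:246:4,224:300:8,1]*1000).astype(int))
# top
q=np.load('pics/top0.npz');Ct=cloud('top',q['d'],q['T'])@Bed
wb=np.array([.640,.1392,.0853])@ez
H=(Ct[...,2]-wb)*1000
m=(H>70)&(H<125)&(Ct[...,1]<.45)&(abs(Ct[...,0]-.37)<.1)
v,u=np.where(m); sel=(u>275)&(u<300)&(v>195)&(v<225)
P=Ct[v[sel],u[sel]];print('lever top pts',len(P)); print(np.round(np.c_[u[sel],v[sel],P[:,:2]*1000,(P[:,2]-wb)*1000])[:40])
print(toolT()[:3,3]@Bed)
a=cv2.imread('pics/w1.png')[150:250,180:310]; cv2.imwrite('pics/w1z.png',cv2.resize(a,None,fx=5,fy=5,interpolation=cv2.INTER_CUBIC))
```

```text
bed w -0.14468449718353366 -0.14457876138967823 top est [ 0.42167012  0.487273   -0.1449554 ]
height mm
[[  1   0   1   0  12  12   0   1  12  12   0   0   2   1   0   1  13 -31 -29]
 [  1   0   2   0  14  11   2   1  10  11  -1   1   0   1   1   0  36  35  -9]
 [  2   1  -1   1  15  13 373   2  14  14   1   0   3  -1   0   1  37  -6   0]
 [  0 373   1   0  13  12   2   1  12  12   1   1   3   0   0   1  37  -5  -1]
 [  0   0   1   0  13  11   1   2  13  12   0   1   1   1   1  -1  37  -5  -2]
 [  0  -1   0  -1  12  13   3   2  12  12  -1   0   0   0  -1   0  38 -32 -28]
 [  0   0   1   1  12  11   1   1  12  13   0   0  -1   1   0   0  38 -31 -28]
 [  0   0   2  25  26  25  26  24  26  23  24  -1   0   0   0   0  37 -32 -29]
 [  0  -1   0  39  39  39  40  40  40  39  39  -1   0   0  -1   3  38 -30 -27]
 [ -1  -1  23  40  40  41  39  39  40  40  40  -1   1   0   0   4  39 -30 -27]
 [ -1   0   0  24  24  24  24  24  23  24  24   0   0   0   1   5  37 -29 -26]
 [  0   1  -1  23  22  24  26  26  23  24  23   0   0   1   0   8  37 -29 -26]
 [ -1   1   1  23  27  29  32  33  24  24  23   
[... 2713 characters left out ...]
212. 374. 419.  94.]
 [288. 212. 373. 417.  89.]
 [289. 212. 370. 414.  79.]
 [284. 213. 372. 423. 102.]
 [285. 213. 373. 421. 102.]
 [286. 213. 373. 420. 100.]
 [287. 213. 374. 418.  98.]
 [288. 213. 372. 415.  91.]
 [289. 213. 369. 413.  81.]
 [283. 214. 371. 424. 109.]
 [284. 214. 373. 422. 109.]
 [285. 214. 373. 420. 106.]
 [286. 214. 375. 419. 109.]
 [287. 214. 373. 416. 100.]
 [288. 214. 370. 414.  91.]
 [289. 214. 365. 411.  78.]
 [282. 215. 371. 425. 116.]
 [283. 215. 373. 423. 116.]
 [284. 215. 373. 421. 114.]
 [285. 215. 374. 419. 114.]
 [286. 215. 375. 417. 113.]
 [287. 215. 371. 415. 101.]
 [288. 215. 369. 413.  93.]
 [289. 215. 363. 410.  77.]]
[0.3533489  0.35540695 0.07273457]
```

View pics/w1z.png

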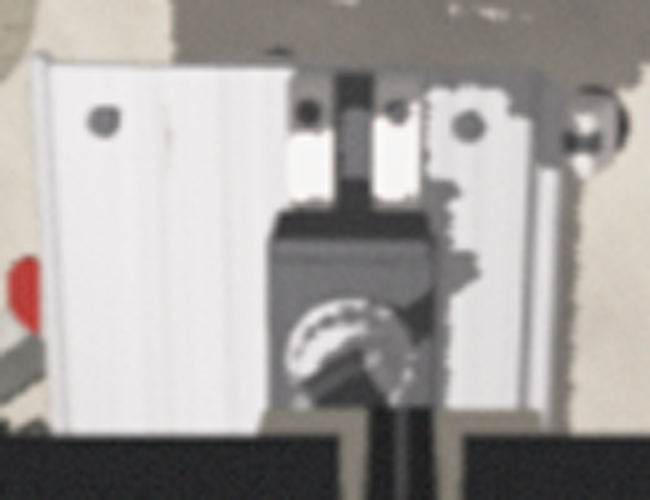

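```bash
python3 -m jog '0 0 0 -0.25 0 0.5 -1; -1 0 0 0 0 0.5 -1; -1 0 0 0 0 0 -1; -1 0 0 0 0 0 -1; 0 0 0 0 -0.25 0.8 -1; 0 0 0 0 -0.25 0.8 -1'
python3 - <<'E'
from h import *
th=.3
R2=np.stack([-ex,np.cos(th)*ey+np.sin(th)*ez,-np.cos(th)*ez+np.sin(th)*ey],1)
print(toolT()[:3,3]@Bed)
delta(Bed@[.3635,.352,-.1167],R2)
print(ctrl.get_obs()['joint_pos'])
E
```

```text
clock: 5.95
tool_pos: [0.5013, 0.109, 0.2091]
orientation: [166.0, 26.2, 145.4]
force: [0.2, 0.7, -0.0]
opening: 0.0008
[0.40144147 0.38162978 0.00962461]
turn [-0.46 -0.69 -0.  ] shift(start axes) [ 0.75 -1.51  2.93] shift(end axes) [ 0.95 -1.64  2.8 ]
[  43.77487327   -9.36294314  -58.06581389   48.10922637  -29.84794841
 -115.20872191]
```

```bash
python3 -m jog '-0.2 -0.3 0 0.4 -0.8 0.2 -1; -0.2 -0.3 0 0.4 -0.7 0.4 -1; 0 0 0 0 0 0.6 -1'
python3 - <<'E'
from h import *
th=.3
R2=np.stack([-ex,np.cos(th)*ey+np.sin(th)*ez,-np.cos(th)*ez+np.sin(th)*ey],1)
print(toolT()[:3,3]@Bed)
delta(Bed@[.3635,.352,-.1167],R2)
print(ctrl.get_obs()['joint_pos'])
E
```

```text
clock: 6.32
tool_pos: [0.5036, 0.0806, 0.2009]
orientation: [166.6, 25.1, 145.7]
force: [0.1, 0.2, 0.9]
opening: 0.0004
[ 0.41333227  0.35988882 -0.00667154]
turn [-0.54 -0.88 -0.  ] shift(start axes) [ 1.01 -0.86  2.72] shift(end axes) [ 1.25 -1.    2.57]
[  39.81420971   -9.26615876  -58.08664935   45.59628884  -27.89166206
 -109.57983622]
```

Run:
```python
from h import *
from scipy.optimize import least_squares
S=[([.26256,.62130,.22562],[-180,-.095,-112.9],83.60,20.59,.632),
([.4039,.1062,.3307],[180,0,-159],42.065,-8.103,-18.745),
([.4255,.1301,.2375],[-180,29.9,144.7],67.395,-8.842,-50.508),
([.5013,.109,.2091],[166,26.2,145.4],43.775,-9.363,-58.066),
([.5036,.0806,.2009],[166.6,25.1,145.7],39.814,-9.266,-58.087)]
def wc(p,e,L): return np.array(p)-L*R.from_euler('xyz',e,degrees=True).as_matrix()[:,2]
def plan(p,e,x):
    L,d,a1,h,l1,l2,ph,ps=x
    w=wc(p,e,L); r=np.hypot(w[0],w[1]); 
    return w,r
def res(x,full=False):
    L,d,a1,h,l1,l2,ph,sg=x; o=[]
    for p,e,j1,j2,j3 in S:
        w=wc(p,e,L); c,s=np.cos(np.radians(j1)),np.sin(np.radians(j1))
        f=w[0]*c+w[1]*s; l=-w[0]*s+w[1]*c
        a=np.radians(j2); b=np.radians(j2+sg*0+ -1*j3)  # forearm
        for_=None
        A=a; Bf=np.radians(j2-j3)+ph
        pf=a1+l1*np.sin(A)+l2*np.cos(Bf); pz=h+l1*np.cos(A)-l2*np.sin(Bf)
        o+=[l-d,f-pf,w[2]-pz]
    return np.array(o)
def res2(x):
    L,d,a1,h,l1,l2,ph,sg=x; o=[]
    for p,e,j1,j2,j3 in S:
        w=wc(p,e,L); c,s=np.cos(np.radians(j1)),np.sin(np.radians(j1))
        f=w[0]*c+w[1]*s; l=-w[0]*s+w[1]*c
        A=np.radians(j2); Bf=np.radians(j2+j3)+ph
        pf=a1+l1*np.sin(A)+l2*np.cos(Bf); pz=h+l1*np.cos(A)-l2*np.sin(Bf)
        o+=[l-d,f-pf,w[2]-pz]
    return np.array(o)
for nm,fn in (('minus',res),('plus',res2)):
  best=None
  for l1 in (.3,.4,.5):
   for ph in (-.5,0,.5):
    q=least_squares(fn,[.31,-.19,0.05,.35,l1,.4,ph,0])
    if best is None or q.cost<best.cost: best=q
  print(nm,best.cost,np.round(best.x,4),np.round(fn(best.x)*1000,1))
```

```text
minus 0.0016119787058170275 [ 0.3168 -0.1756  0.2182  0.0377  0.5707  0.2304 -0.3102  0.    ] [-16.3  -2.  -20.7 -16.2   4.6  16.3 -13.2 -22.8   3.9  25.   11.9   2.6
  20.7   8.3  -2.1]
plus 0.00454653447539953 [ 0.3117 -0.1768  0.5067  0.1746  0.2682 -0.1548  1.5225  0.    ] [-15.   -2.8 -35.3 -15.  -21.4  67.6 -14.5 -10.8  -4.4  24.3  19.2 -11.3
  20.2  15.8 -16.6]
```

```bash
cat > kin.py <<'E'
import numpy as np
from scipy.optimize import least_squares
from scipy.spatial.transform import Rotation as R
S=[([.26256,.62130,.22562],[-179.99,-.095,-112.91],[83.6,20.59,.632,-.02,-70.135,-16.506]),
([.4039,.1062,.3307],[180,0,-159],[42.065,-8.103,-18.745,0,-79.33,-21.02]),
([.4255,.1301,.2375],[-180,29.9,144.7],[67.395,-8.842,-50.508,34.015,-60.384,-123.01]),
([.5013,.109,.2091],[166,26.2,145.4],[43.775,-9.363,-58.066,48.109,-29.848,-115.209]),
([.5036,.0806,.2009],[166.6,25.1,145.7],[39.814,-9.266,-58.087,45.596,-27.892,-109.58])]
E_=lambda ax,d:R.from_euler(ax,d,degrees=True).as_matrix()
def fk(x,j,sg=(1,1)):
    a1,d1,h,l1,l2,k,d4,ox,L=x[:9]
    B=E_('z',j[0]); p=np.array([0,0,h])+B@[a1,d1,0]; A=B@E_('y',j[1]); p=p+A@[0,0,l1]
    F=B@E_('y',j[1]-j[2]); p=p+F@[l2,0,k]
    W=F@E_('x',sg[0]*j[3]); p=p+W@[0,d4,0]
    Q=W@E_('y',-j[4]); p=p+Q@[L,0,ox]   # tool z = Q x
    M=np.stack([-Q[:,2],-Q[:,1],Q[:,0]],1) # guess
    return p,Q
if __name__=='__main__':
  for s4 in (1,-1):
    for p,e,j in S:
        Q=fk(np.zeros(9),j,(s4,1))[1]; T=E_('z',0)
        Rm=R.from_euler('xyz',e,degrees=True).as_matrix()
        print(s4,'toolz err deg',np.round(np.degrees(np.arccos(np.clip(Q[:,0]@Rm[:,2],-1,1))),2), end=' ')
        print('j6rel',np.round(np.degrees(np.arctan2(Rm[:,0]@Q[:,1],-Rm[:,0]@Q[:,2])),1),j[5])
    f=lambda x:np.concatenate([fk(x,j,(s4,1))[0]-p for p,e,j in S])
    best=min((least_squares(f,[a,d,.3,.35,.35,k,0,0,L]) for a in(0,.1) for d in (-.19,0) for k in (0,.05) for L in(.2,.3)),key=lambda q:q.cost)
    print(s4,best.cost,np.round(best.x,4),np.round(f(best.x)*1000,1))
E
python3 kin.py
```

```text
1 toolz err deg 0.04 j6rel 16.5 -16.506
1 toolz err deg 0.03 j6rel 21.1 -21.02
1 toolz err deg 58.2 j6rel 97.8 -123.01
1 toolz err deg 43.51 j6rel 20.8 -115.209
1 toolz err deg 39.0 j6rel 19.9 -109.58
1 0.009480877017405603 [-0.1214 -0.7738 -0.0971  0.6618  0.7649 -0.0677  0.5607 -0.1645  0.0048] [ 20.9  -6.5 -32.6   6.1 -23.2  14.7 -46.1 101.5  35.2  -0.5 -32.7  -2.6
 -19.2 -36.1 -14.6]
-1 toolz err deg 0.0 j6rel 16.5 -16.506
-1 toolz err deg 0.03 j6rel 21.1 -21.02
-1 toolz err deg 0.02 j6rel 123.0 -123.01
-1 toolz err deg 0.04 j6rel 115.2 -115.209
-1 toolz err deg 0.05 j6rel 109.6 -109.58
-1 1.8167238562926122e-09 [ 1.000e-04 -1.000e-04  1.987e-01  6.016e-01  4.634e-01  1.000e-04
 -1.917e-01  0.000e+00  3.781e-01] [-0.  0. -0.  0. -0. -0.  0.  0.  0.  0.  0. -0. -0. -0.  0.]
```

```bash
cat >> kin.py <<'E'
X=np.array([0,0,.1987,.6016,.4634,0,-.1917,0,.3781])
LO=np.array([-176.03,-82.01,-58.28,-173.87,-174.79,-173.66]);HI=np.array([176.03,121.73,71.71,95.51,-.11,173.66])
def fkfull(j):
    p,Q=fk(X,j,(-1,1)); a=np.radians(-j[5])
    # tool x = cos(a)*(-Qz)+sin(a)*Qy
    tx=-np.cos(a)*Q[:,2]+np.sin(a)*Q[:,1]; tz=Q[:,0]
    return p,np.stack([tx,np.cross(tz,tx),tz],1)
def ik(p,Rm,seed):
    def f(j):
        P,M=fkfull(j); return np.r_[(P-p)*10,R.from_matrix(M.T@Rm).as_rotvec()]
    q=least_squares(f,np.clip(seed,LO+.1,HI-.1),bounds=(LO,HI),x_scale=30)
    return q.x,np.abs(q.fun).max()
E
cat > t.py <<'E'
from h import *; from kin import *
j0=ctrl.get_obs()['joint_pos']
seeds=[j0,[42,-8,-19,0,-79,-21],[67,-9,-50,34,-60,-123],[50,10,-30,30,-60,-60],[30,10,-30,-40,-60,-60]]
def best(p,Rm):
    r=[ik(p,Rm,np.array(s,float)) for s in seeds]; return min(r,key=lambda a:a[1])
def tool(yx,tiltx=0,a=0):
    """yx: bed-frame yaw (deg) of tool x measured from ex about ez; tool z=-ez, then extra rotation tiltx about tool x"""
    c,s=np.cos(np.radians(yx)),np.sin(np.radians(yx)); x=c*ex+s*ey; M=np.stack([x,np.cross(-ez,x),-ez],1)
    return M@R.from_rotvec([tiltx,a,0]).as_matrix()
if __name__=='__main__':
    print('push, bed-square, tilt levels')
    for tx in (0,-.3):
      for a in (0,.25,.52):
        for t in (.352,.40):
          for h in (.028,.12):
            print(tx,a,t,h,*[np.round(v,3) if np.isscalar(v) else np.round(v) for v in best(Bed@[.3635,t,-.1447+h],tool(180,tx,a))])
    print('screw')
    for yx in (303,250,180,):
      for h in (.1,.16): print(yx,h,*[np.round(v,3) if np.isscalar(v) else np.round(v) for v in best(Bed@[.3635,.46,-.1447+h],tool(yx))])
E
python3 t.py
```

```text
push, bed-square, tilt levels
0 0 0.352 0.028 [  40.   10.  -58.   55.  -32. -127.] 0.076
0 0 0.352 0.12 [  53.   -1.  -58.   47.  -43. -127.] 0.002
0 0 0.4 0.028 [  39.   12.  -58.   67.  -31. -137.] 0.027
0 0 0.4 0.12 [  53.    3.  -54.   47.  -43. -127.] 0.0
0 0.25 0.352 0.028 [  38.    9.  -51.   31.  -30. -101.] 0.0
0 0.25 0.352 0.12 [ 47.  -0. -45.  22. -45. -98.] 0.0
0 0.25 0.4 0.028 [  40.   12.  -46.   30.  -32. -102.] 0.0
0 0.25 0.4 0.12 [ 48.   4. -41.  22. -46. -99.] 0.0
0 0.52 0.352 0.028 [ 30.  14. -31.   0. -45. -66.] 0.0
0 0.52 0.352 0.12 [ 35.   5. -29.   0. -56. -71.] 0.0
0 0.52 0.4 0.028 [ 32.  17. -26.   0. -47. -68.] 0.0
0 0.52 0.4 0.12 [ 37.   9. -25.   0. -56. -73.] 0.0
-0.3 0 0.352 0.028 [ 31.   4. -58.  38. -13. -98.] 0.264
-0.3 0 0.352 0.12 [  45.   -7.  -58.   39.  -29. -108.] 0.163
-0.3 0 0.4 0.028 [  31.    8.  -58.   58.  -16. -118.] 0.197
-0.3 0 0.4 0.12 [  45.   -3.  -58.   49.  -27. -119.] 0.114
-0.3 0.25 0.352 0.028 [ 30.   4. -58.  31.  -9. -90.] 0.04
-0.3 0.25 0.352 0.12 [ 41.  -8. -56.  26. -25. -94.] 0.0
-0.3 0.25 0.4 0.028 [  29.    7.  -58.   45.   -6. -104.] 0.031
-0.3 0.25 0.4 0.12 [ 43.  -4. -53.  28. -24. -98.] 0.0
-0.3 0.52 0.352 0.028 [ 21.  10. -32. -16. -36. -41.] 0.0
-0.3 0.52 0.352 0.12 [ 28.  -1. -33. -11. -44. -52.] 0.0
-0.3 0.52 0.4 0.028 [ 25.  12. -29. -15. -35. -45.] 0.0
-0.3 0.52 0.4 0.12 [ 31.   3. -30. -10. -43. -56.] 0.0
screw
303 0.1 [ 51.  10. -49.  50. -41.  -5.] 0.0
303 0.16 [ 58.   6. -44.  41. -50.  -0.] 0.0
250 0.1 [ 51.  10. -49.  50. -41. -58.] 0.0
250 0.16 [ 58.   6. -44.  41. -50. -53.] 0.0
180 0.1 [  51.   10.  -49.   50.  -41. -128.] 0.0
180 0.16 [  58.    6.  -44.   41.  -50. -123.] 0.0
```

```bash
cat > d.py <<'E'
from t import *
RP=tool(180,0,.52)@R.from_rotvec([-.3,0,0]).as_matrix()
if __name__=='__main__':
    print(toolT()[:3,3]@Bed, R.from_matrix(RP).as_euler('xyz',degrees=True))
    print(best(Bed@[.3635,.35,-.1147],RP))
    delta(Bed@[.3635,.345,-.06],RP)
    T=np.eye(4);T[:3,:3]=RP;T[:3,3]=Bed@[.3635,.345,-.06]
    delta(Bed@[.3635,.35,-.1147],RP,T)
    print('ey in tool',RP.T@ey,'ez',RP.T@ez)
E
python3 d.py
```

```text
[ 0.41333227  0.35988882 -0.00667154] [162.81126615   0.20619465 144.2       ]
(array([ 21.62027232,   8.77092359, -33.24638527, -16.0843702 ,
       -34.32658819, -45.15802102]), np.float64(2.220446049250313e-15))
turn [-0.6   4.13  1.39] shift(start axes) [ 1.14 -0.68  1.31] shift(end axes) [ 0.42 -0.88  1.59]
turn [0. 0. 0.] shift(start axes) [-0.68 -0.23  1.17] shift(end axes) [-0.68 -0.23  1.17]
ey in tool [1.11022302e-16 9.55336489e-01 2.95520207e-01] ez [ 0.49688014  0.2564581  -0.82905933]
```

```bash
python3 -m jog '-0.12 0.83 0.28 0 0 0 -1; -0.12 0.83 0.28 0 0 0 -1; -0.12 0.83 0.28 0 0 0 -1; -0.12 0.82 0.27 0 0 0 -1; -0.12 0.82 0.27 0 0 0 -1; 0 0 0 0.2 -0.5 0.7 -1; 0 0 0 0.2 -0.4 0.8 -1; 0 0 0 0 0 0 -1'
python3 - <<'E'
from d import *
print(toolT()[:3,3]@Bed)
delta(Bed@[.3635,.35,-.1147],RP)
print(ctrl.get_obs()['joint_pos'])
E
```

```text
clock: 7.32
tool_pos: [0.4785, 0.0753, 0.1291]
orientation: [163.2, 0.0, 144.3]
force: [0.4, 0.4, 1.3]
opening: 0.0005
[ 0.36255201  0.34100226 -0.06020386]
turn [-0.07 -0.03 -0.  ] shift(start axes) [-0.7  -0.12  1.18] shift(end axes) [-0.7  -0.13  1.18]
[ 24.97951114   2.1069142  -34.24112466 -12.75702247 -39.62346596
 -51.88272993]
```

```bash
python3 -m jog '0 0 0 -0.35 -0.06 0.6 -1; 0 0 0 -0.35 -0.06 0.58 -1; 0 0 0 0 0.15 0.05 -1; 0 0 0 0 0 0 -1'
python3 - <<'E'
from d import *
print(toolT()[:3,3]@Bed)
p,d,T=snap('wrist','w2')
E
```

```text
clock: 7.82
tool_pos: [0.5129, 0.0728, 0.0853]
orientation: [163.0, 0.2, 144.3]
force: [-0.4, 0.1, -0.1]
opening: 0.0004
[ 0.36603966  0.35908639 -0.11289235]
```

View pics/w2.png

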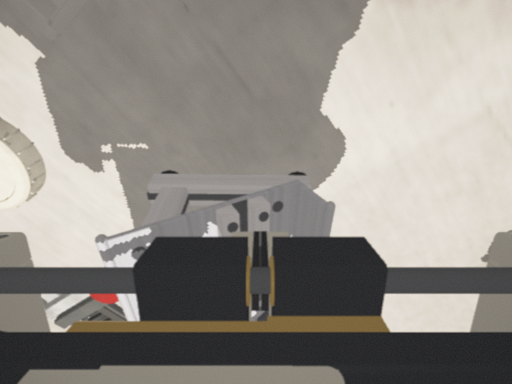

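```bash
python3 -m jog '0 0 0 0 0.15 0.046 -1; 0 0 0 0 0.15 0.046 -1; 0 0 0 0 0.15 0.046 -1; 0 0 0 0 0.15 0.046 -1;  0 0 0 0 0.15 0.046 -1; 0 0 0 0 0.15 0.046 -1; 0 0 0 0 0.1 0.03 -1'
python3 - <<'E'
from d import *
print(toolT()[:3,3]@Bed,ctrl.get_obs()['force']@Bed)
snap('side','s2'); p,d,T=snap('top','t2')
E
python3 - <<'E'
import cv2
cv2.imwrite('pics/c2.png',cv2.hconcat([cv2.resize(cv2.imread('pics/side%s.png'%'0')[:0+1,:1],(1,500)),cv2.resize(cv2.imread('pics/s2.png')[130:300,220:350],(382,500)),cv2.resize(cv2.imread('pics/t2.png')[120:245,190:290],(400,500))]))
E
```

```text
clock: 8.75
tool_pos: [0.5362, 0.1064, 0.0833]
orientation: [163.1, 0.1, 144.3]
force: [-2.3, -2.4, 2.8]
opening: 0.0004
[ 0.36438517  0.39989156 -0.11413737] [ 1.00375539 -3.26630125  2.61608288]
```

View pics/c2.png

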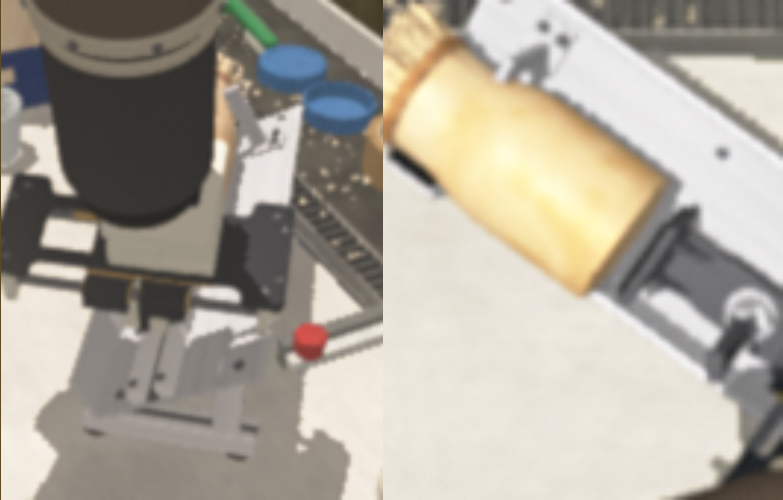

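```bash
cat > m.py <<'E'
from h import *
import sys
def jawface(f):
    q=np.load('pics/%s.npz'%f);C=cloud('top',q['d'],q['T'])@Bed; H=C[...,2]+.1447
    m=(H>.055)&(H<.066)&(C[...,0]>.34)&(C[...,0]<.395)&(C[...,1]>.46)&(C[...,1]<.56)&(q['p'].max(-1)<110)
    t=C[m][:,1]; print(f,'jaw plate top t pct',len(t),np.round(np.percentile(t,[2,25,50,75,98]),4))
    p=q['p'].astype(int); tan=(p[...,0]-p[...,2]>45)&(C[...,1]>.45)&(C[...,1]<.75)&(abs(C[...,0]-.35)<.06)&(H>.02)
    b=C[tan]; print('bottle min t pct',np.round(np.percentile(b[:,1],[.5,1,2,5]),4),len(b))
for f in sys.argv[1:]: jawface(f)
E
python3 m.py top0 t2
```

```text
top0 jaw plate top t pct 89 [0.4807 0.4829 0.4853 0.4879 0.5017]
bottle min t pct [0.5344 0.5348 0.5361 0.5412] 2516
t2 jaw plate top t pct 81 [0.5109 0.5132 0.5166 0.5192 0.5214]
bottle min t pct [0.5342 0.5343 0.5346 0.5391] 2468
```

```bash
python3 -m jog '0 0 0 0 0.1 0.03 -1; 0 0 0 0 0.1 0.03 -1; 0 0 0 0 0.06 0.02 -1; 0 0 0 0 0.04 0.012 -1'; python3 -m jog '0 0 0 0 0.04 0.012 -1;0 0 0 0 0.04 0.012 -1'; python3 -m jog '0 0 0 0 0.04 0.012 -1;0 0 0 0 0.04 0.012 -1'; python3 -c "
from d import *
print(toolT()[:3,3]@Bed,ctrl.get_obs()['force']@Bed)"
```

```text
clock: 9.35
tool_pos: [0.5433, 0.1163, 0.0833]
orientation: [163.1, 0.1, 144.3]
force: [-0.8, -3.9, 1.5]
opening: 0.0004
clock: 9.6
tool_pos: [0.5447, 0.1182, 0.0833]
orientation: [163.2, 0.1, 144.3]
force: [-2.6, -8.9, 4.7]
opening: 0.0002
clock: 9.85
tool_pos: [0.5465, 0.1208, 0.0833]
orientation: [163.2, 0.1, 144.3]
force: [-3.0, -9.2, 4.9]
opening: 0.0
[ 0.36433635  0.41763628 -0.11419653] [ 5.04646216 -9.2087124   2.75232546]
```

```bash
for i in 1; do python3 -m jog '0 0 0 0 0.03 0.01 -1;0 0 0 0 0.03 0.01 -1'; done; python3 -c "
from d import *
print(toolT()[:3,3]@Bed,ctrl.get_obs()['force']@Bed)"
```

```text
clock: 10.1
tool_pos: [0.5481, 0.1228, 0.0833]
orientation: [163.2, 0.1, 144.3]
force: [-1.7, -8.8, 4.7]
opening: 0.0005
[ 0.36436964  0.42022558 -0.11421711] [ 5.57722719 -8.09861733  2.16402923]
```

```bash
python3 -m jog '0 0 0 0 0.03 0.01 -1;0 0 0 0 0.02 0.006 -1'; python3 -c "
from d import *
print(toolT()[:3,3]@Bed,ctrl.get_obs()['force']@Bed)"
```

```text
clock: 10.35
tool_pos: [0.5493, 0.1245, 0.0833]
orientation: [163.2, 0.1, 144.3]
force: [-3.1, -9.2, 5.1]
opening: 0.0002
[ 0.36438424  0.42232611 -0.11422641] [ 5.0084026  -9.27880945  2.96560745]
```

```bash
python3 -m jog '0 0 0 0 0.025 0.008 -1;0 0 0 0 0.02 0.006 -1'; python3 -c "
from d import *
print(toolT()[:3,3]@Bed,ctrl.get_obs()['force']@Bed)"
```

```text
clock: 10.6
tool_pos: [0.55, 0.1255, 0.0832]
orientation: [163.2, 0.1, 144.3]
force: [-5.5, -13.1, 8.5]
opening: 0.0003
[ 0.36431985  0.42351823 -0.11427379] [  7.00027555 -13.81917147   5.77408519]
```

```bash
python3 -m jog '0 0 0 0 0.025 0.008 -1;0 0 0 0 0.02 0.006 -1'; python3 -c "
from d import *
print(toolT()[:3,3]@Bed,ctrl.get_obs()['force']@Bed)
snap('top','t3')";python3 m.py t3
```

```text
clock: 10.85
tool_pos: [0.5503, 0.1261, 0.0831]
orientation: [163.3, 0.1, 144.3]
force: [-8.5, -19.2, 13.5]
opening: 0.0001
[ 0.36426269  0.42417977 -0.11430544] [ 10.55441456 -20.55397258   9.49836091]
t3 jaw plate top t pct 96 [0.4665 0.5356 0.5396 0.5427 0.5451]
bottle min t pct [0.5453 0.5455 0.5462 0.551 ] 2413
```

```bash
python3 -m jog '0 0 0 0 0 0 -1; 0 0 0 0 -0.3 -0.1 -1; 0 0 0 0 -0.4 -0.5 -1;0 0 0 0 -0.2 -1 0;0 0 0 0 0 -1 0; 0 0 0 0 0 -1 0'
python3 - <<'E'
from d import *
print(toolT()[:3,3]@Bed,ctrl.get_obs()['force'],ctrl.get_obs()['joint_pos'])
for h in (.13,.16,.19,.22):
    print(h,best(Bed@[.3635,.4705,-.1447+h],tool(303)))
delta(Bed@[.3635,.4705,-.1447+.19],tool(303))
E
```

```text
clock: 11.65
tool_pos: [0.5072, 0.0669, 0.2122]
orientation: [163.0, 0.2, 144.3]
force: [0.4, -0.2, -0.6]
opening: 0.0246
[ 0.42843164  0.35092904 -0.0023792 ] [ 0.42403873 -0.17385895 -0.55636386] [ 22.27850773  -0.53710613 -25.08247128 -11.26752431 -51.39932125
 -51.98970002]
0.13 (array([ 54.66620596,   8.54181911, -45.62772552,  44.41719085,
       -45.59297636,  -1.97512539]), np.float64(2.7755575615628914e-14))
0.16 (array([ 57.54031496,   6.55609813, -43.34278074,  40.70934288,
       -49.93437402,   0.16576269]), np.float64(9.985714814741756e-15))
0.19 (array([ 60.17819454,   4.73261574, -40.99114257,  37.76615593,
       -54.28849012,   1.77206902]), np.float64(1.6653345369377348e-15))
0.22 (array([ 62.6465973 ,   3.08817695, -38.56687569,  35.40246931,
       -58.61912258,   2.96086889]), np.float64(1.1102230246251565e-15))
turn [  7.31   0.1  -21.46] shift(start axes) [2.   2.93 0.66] shift(end axes) [-3.39 -0.27 -1.19]
```

```bash
python3 -m jog '0 0 0 0.4 0.6 0 0; 0 0 0 0.6 0.9 0.2 0; 0 0 0 0.6 0.9 0.2 0; 0.3 0 -0.9 0.4 0.5 0.2 0; 0.3 0 -0.9 0 0 0 0; 0.3 0 -0.9 0 0 0 0; 0.3 0 -0.9 0 0 0 0; 0.3 0 -0.9 0 0 0 0' && python3 -m jog '0.3 0 -0.9 0 0 0 0; 0.3 0 -0.9 0 0 0 0; 0.3 0 -0.9 0 0 0 0; 0.3 0 -0.9 0 0 0 0; 0.3 0 -0.9 0 0 0 0; 0.3 0 -0.9 0 0 0 0; 0.3 0 -0.9 0 0 0 0; 0.3 0 -0.9 0 0 0 0' && python3 -m jog '0.3 0 -0.9 0 0 0 0; 0.3 0 -0.9 0 0 0 0; 0.3 0 -0.9 0 0 0 0; 0.3 0 -0.9 0 0 0 0; 0.3 0 -0.9 0 0 0 0; 0.3 0 -0.9 0 0 0 0; 0.3 0 -0.9 0 0 0 0; 0 0 0 0 0 0 0'
python3 - <<'E'
from d import *
print(toolT()[:3,3]@Bed)
delta(Bed@[.3635,.4705,-.1447+.19],tool(303))
p,d,T=snap('wrist','w3'); snap('top','t4')
for t in ['lever_grip','axle_pivot']:
        print(t,[(round(r['score'],2),np.round(r['location']@Bed,3)) for r in nets.boxes_of(t,'wrist')[:2]])
E
python3 m.py t4
```

```text
clock: 12.65
tool_pos: [0.5112, 0.2101, 0.2213]
orientation: [173.1, 5.6, 169.7]
force: [-0.1, -1.0, 0.2]
opening: 0.044
clock: 13.65
tool_pos: [0.5111, 0.21, 0.2211]
orientation: [-168.9, 4.0, -149.0]
force: [0.0, -0.1, -0.2]
opening: 0.0436
clock: 14.65
tool_pos: [0.5107, 0.2097, 0.2209]
orientation: [-157.4, -6.8, -114.7]
force: [-0.2, -0.5, 0.5]
opening: 0.0435
[0.36293694 0.46876254 0.04556745]
turn [ 1.19  0.14 -3.5 ] shift(start axes) [-0.04 -0.02  0.  ] shift(end axes) [-0.03 -0.04  0.01]
lever_grip [(0.96, array([ 0.368,  0.476, -0.046]))]
axle_pivot [(0.89, array([ 0.373,  0.475, -0.061]))]
t4 jaw plate top t pct 111 [0.4645 0.5352 0.5385 0.5422 0.5451]
bottle min t pct [0.545  0.5453 0.5461 0.5515] 2531
```

View pics/w3.png

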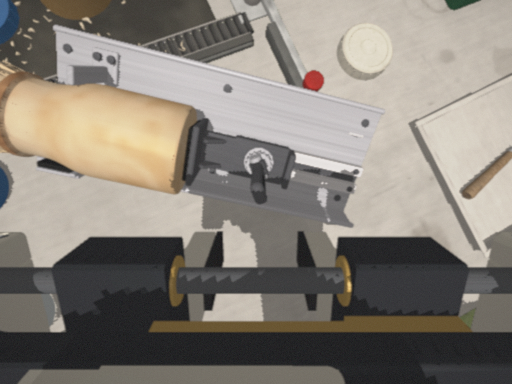

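Run:
```python
from d import *
q=np.load('pics/w3.npz');C=cloud('wrist',q['d'],q['T'])@Bed; H=(C[...,2]+.1447)*1000
m=(H>55)&(H<125)&(abs(C[...,0]-.3635)<.04)&(abs(C[...,1]-.4705)<.04)
P=C[m];h=H[m]
for a in range(45,125,8):
    s=(h>=a)&(h<a+8)
    if s.sum()>3: print(a,s.sum(),'mean',np.round(P[s].mean(0)[:2],4),'min',np.round(P[s].min(0)[:2],4),'max',np.round(P[s].max(0)[:2],4))
top=P[h>112]; c=top[:,:2].mean(0); 
print('top',len(top)); u,sv,vt=np.linalg.svd(top[:,:2]-c); print(c,sv/np.sqrt(len(top)),np.degrees(np.arctan2(vt[0,1],vt[0,0])))
r=cv2.minAreaRect((top[:,:2]*1000).astype(np.float32));print(r)
# head ring
m=(H>30)&(H<40)&(abs(C[...,0]-.3635)<.03)&(abs(C[...,1]-.4705)<.03);print('head',C[m].min(0),C[m].max(0), m.sum())
m=(H>21)&(H<27)&(abs(C[...,0]-.3635)<.05)&(abs(C[...,1]-.4705)<.08)
print('foot s range',np.percentile(C[m][:,0],[2,98]),'t',np.percentile(C[m][:,1],[2,98]))
m=(H>36)&(H<43)&(abs(C[...,0]-.3635)<.03)&(abs(C[...,1]-.437)<.015);print('tab',np.percentile(C[m],[3,97],axis=0))
a=cv2.imread('pics/w3.png')[110:215,180:310]; cv2.imwrite('pics/w3z.png',cv2.resize(a,None,fx=5,fy=5,interpolation=cv2.INTER_CUBIC))
```

```text
53 25 mean [0.3701 0.4713] min [0.3634 0.4635] max [0.3732 0.4773]
61 23 mean [0.3702 0.4709] min [0.3637 0.4637] max [0.3732 0.4773]
69 33 mean [0.371  0.4718] min [0.3638 0.464 ] max [0.3738 0.4781]
77 37 mean [0.3713 0.4721] min [0.3643 0.4643] max [0.3738 0.478 ]
85 40 mean [0.3709 0.4717] min [0.3625 0.4631] max [0.3739 0.4779]
93 47 mean [0.3709 0.4715] min [0.3627 0.4633] max [0.374  0.4778]
101 43 mean [0.3713 0.4723] min [0.3629 0.4635] max [0.374  0.4782]
109 105 mean [0.3685 0.4711] min [0.3556 0.4623] max [0.3745 0.4782]
117 184 mean [0.3653 0.4705] min [0.3563 0.4631] max [0.374 0.478]
top 282
[0.36631303 0.47057195] [0.00531661 0.003016  ] -147.48864573458016
((365.5060119628906, 470.6636657714844), (18.967853546142578, 10.994669914245605), 33.0632438659668)
head [ 0.3531706   0.45625656 -0.11448725] [ 0.3787847   0.4841923  -0.10483573] 192
foot s range [0.31829235 0.38633077] t [0.42394867 0.53410484]
tab [[ 0.34693718  0.4336258  -0.10736976]
 [ 0.38354165  0.44013813 -0.10386315]]
```

View pics/w3z.png

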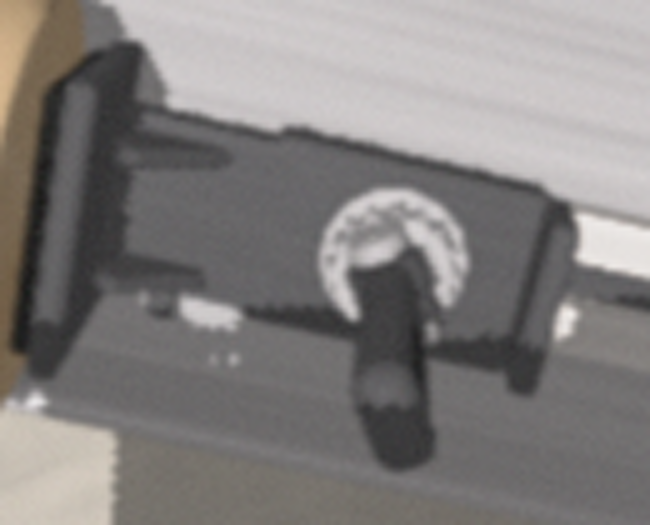

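```bash
python3 -m jog '0.3 0.03 -0.88 0 0 0 0; 0.3 0.03 -0.88 0 0 0 0; 0.3 0.04 -0.87 0 0 0 0; 0.3 0.04 -0.87 -0.05 -0.07 0 0; 0 0 0 0 0 0.5 0; 0 0 0 0 0 0.5 0'
python3 - <<'E'
from d import *
print(toolT()[:3,3]@Bed)
delta(Bed@[.3658,.4705,-.0687],tool(303))
E
```

```text
clock: 15.6
tool_pos: [0.5307, 0.1995, 0.1872]
orientation: [-154.0, -15.7, -96.5]
force: [-0.6, -0.3, -0.1]
opening: 0.0438
[0.36528355 0.47224158 0.00521842]
turn [-0.02  0.   -0.02] shift(start axes) [0.04 0.02 1.85] shift(end axes) [0.04 0.01 1.85]
```

```bash
python3 -m jog '0 0 0 0.02 0.01 0.7 0; 0 0 0 0.02 0.01 0.7 0; 0 0 0 0 0 0.45 0; 0 0 0 0 0 0 -0.4'
python3 - <<'E'
from d import *
print(toolT()[:3,3]@Bed)
delta(Bed@[.3658,.4705,-.0687],tool(303))
E
```

```text
clock: 16.1
tool_pos: [0.5596, 0.1745, 0.1224]
orientation: [-154.1, -15.9, -96.6]
force: [-0.0, 0.0, 0.4]
opening: 0.0384
[ 0.36587945  0.46889452 -0.06988918]
turn [ 0.   -0.03 -0.01] shift(start axes) [-0.03 -0.02 -0.03] shift(end axes) [-0.03 -0.02 -0.03]
```

```bash
python3 -m jog '0 0 0 -0.03 -0.02 0 -1; 0 0 0 0 0 0 -1; 0 0 0 0 0 0 -1; 0 0 0 0 0 0 -1; 0 0 0 0 0 0 -1'
python3 - <<'E'
from d import *
print(toolT()[:3,3]@Bed, ctrl.get_obs()['force']@Bed, ctrl.get_obs()['moment'])
delta(Bed@[.3658,.4705,-.0687],tool(303))
E
```

```text
clock: 16.73
tool_pos: [0.5605, 0.1769, 0.1242]
orientation: [-154.0, -15.9, -96.5]
force: [-3.1, -1.8, 6.1]
opening: 0.0101
[ 0.36617102  0.47137597 -0.06796897] [ 1.77283807 -3.25963809  6.07705167] [-0.34610632  1.43565938 -0.69788774]
turn [-0.03 -0.01 -0.01] shift(start axes) [0.01 0.02 0.02] shift(end axes) [0.01 0.02 0.02]
```

```bash
python3 -m jog '0 0 0.5 0 0 0 -1; 0 0 1 0 0 0.002 -1; 0 0 1 0 0 0.002 -1; 0 0 1 0 0 0.002 -1; 0 0 1 0 0 0.002 -1; 0 0 1 0 0 0.002 -1'
python3 - <<'E'
from d import *
print(toolT()[:3,3]@Bed, ctrl.get_obs()['force']@Bed, ctrl.get_obs()['moment']@Bed,ctrl.get_obs()['joint_pos'])
delta(Bed@[.3658,.4705,-.0687],tool(180))
E
```

```text
clock: 17.48
tool_pos: [0.5605, 0.1759, 0.124]
orientation: [-149.8, -0.7, -124.7]
force: [-5.5, -3.4, 10.0]
opening: 0.0099
[ 0.36653461  0.47054641 -0.06843736] [ 2.88320845 -5.98853036  9.9385872 ] [-2.42228922  0.58690424  0.1906361 ] [ 48.35534605  12.42419758 -49.45760391  54.08012133 -38.21318813
 -39.3242971 ]
turn [-0.04  0.02 15.93] shift(start axes) [0.   0.02 0.01] shift(end axes) [ 0.02 -0.    0.01]
```

```bash
python3 -m jog '0 0 1 0 0 0.002 -1; 0 0 1 0 0 0.002 -1; 0 0 1 0 0 0.002 -1; 0 0 1 0 0 0.002 -1; 0 0 1 0 0 0.002 -1; 0 0 1 0 0 0.002 -1; 0 0 1 0 0 0.002 -1; 0 0 1 0 0 0.002 -1'
python3 -m jog '0 0 1 0 0 0.002 -1; 0 0 1 0 0 0.002 -1; 0 0 1 0 0 0.002 -1; 0 0 1 0 0 0.002 -1'
python3 - <<'E'
from d import *
print(toolT()[:3,3]@Bed, ctrl.get_obs()['force']@Bed, ctrl.get_obs()['moment']@Bed,ctrl.get_obs()['joint_pos'])
delta(Bed@[.3658,.4705,-.0687],tool(180))
E
```

```text
clock: 18.48
tool_pos: [0.56, 0.1751, 0.1233]
orientation: [-157.4, 20.6, -166.2]
force: [-15.0, -1.7, 15.5]
opening: 0.0103
clock: 18.98
tool_pos: [0.5599, 0.1757, 0.1228]
orientation: [-167.4, 27.6, 169.9]
force: [-17.7, 0.5, 14.6]
opening: 0.0096
[ 0.36570959  0.46999234 -0.06931395] [-5.3896014  -9.90828879 19.91951231] [-4.09186082  3.82549952  0.17914724] [  48.29361252   12.44922956  -49.60672235   54.23694992  -38.04459047
 -108.20617523]
turn [-0.01  0.03  3.94] shift(start axes) [-0.01  0.01 -0.02] shift(end axes) [-0.    0.01 -0.02]
```

```bash
python3 -m jog '0 0 1 0 0 0 -1; 0 0 1 0 0 0 -1; 0 0 1 0 0 0 -1'
python3 - <<'E'
from d import *
print(toolT()[:3,3]@Bed, ctrl.get_obs()['force']@Bed, ctrl.get_obs()['moment']@Bed)
delta(Bed@[.3658,.4705,-.0687],tool(180))
E
```

```text
clock: 19.35
tool_pos: [0.5598, 0.1759, 0.1225]
orientation: [-176.8, 30.0, 150.4]
force: [-16.6, -0.2, 12.3]
opening: 0.0098
[ 0.36538255  0.47011182 -0.06947736] [-5.44081968 -9.86288181 17.386859  ] [-3.72576181  3.87721925  0.20758223]
turn [-0.01  0.03  0.94] shift(start axes) [-0.01  0.01 -0.02] shift(end axes) [-0.01  0.01 -0.02]
```

```bash
python3 -m jog '0 0 0.7 0 0 0 -1; 0 0 0.5 0 0 0 -1'
python3 - <<'E'
from d import *
print(toolT()[:3,3]@Bed, ctrl.get_obs()['force']@Bed, ctrl.get_obs()['moment']@Bed)
delta(Bed@[.3658,.4705,-.0687],tool(180))
E
```

```text
clock: 19.6
tool_pos: [0.5598, 0.1759, 0.1224]
orientation: [179.2, 30.1, 142.6]
force: [-15.5, 0.7, 11.7]
opening: 0.0099
[ 0.36531406  0.47017578 -0.06952644] [-5.39748318 -8.51179892 16.59544965] [-3.57101326  3.84553622  0.16268468]
turn [-0.01  0.02 -0.25] shift(start axes) [-0.01  0.01 -0.02] shift(end axes) [-0.01  0.01 -0.02]
```

```bash
python3 -m jog '0 0 0.5 0 0 0 -1; 0 0 0.5 0 0 0 -1'
python3 - <<'E'
from d import *
print(ctrl.get_obs()['force']@Bed, ctrl.get_obs()['moment']@Bed)
delta(Bed@[.3658,.4705,-.0687],tool(180))
E
```

```text
clock: 19.85
tool_pos: [0.5599, 0.1761, 0.1225]
orientation: [175.9, 29.9, 136.0]
force: [-14.6, 0.2, 10.4]
opening: 0.0105
[-5.1262543  -8.35409115 14.9829861 ] [-2.84050836  3.3118185   0.53843867]
turn [-0.    0.03 -1.23] shift(start axes) [-0.01  0.01 -0.02] shift(end axes) [-0.01  0.   -0.02]
```

```bash
python3 -m jog '0 0 0.5 0 0 0 -1; 0 0 0.3 0 0 0 -1'
python3 - <<'E'
from d import *
print(ctrl.get_obs()['force']@Bed, ctrl.get_obs()['moment']@Bed)
delta(Bed@[.3658,.4705,-.0687],tool(180))
snap('side','s5'); snap('wrist','w5')
E
```

```text
clock: 20.1
tool_pos: [0.56, 0.1761, 0.1224]
orientation: [173.4, 29.5, 130.8]
force: [-13.4, 0.4, 10.0]
opening: 0.0116
[-4.5728464  -7.50993389 14.19709939] [-2.97577102  3.35927254  0.6166194 ]
turn [-0.    0.03 -2.03] shift(start axes) [-0.01  0.01 -0.02] shift(end axes) [-0.01  0.   -0.02]
```

View pics/w5.png

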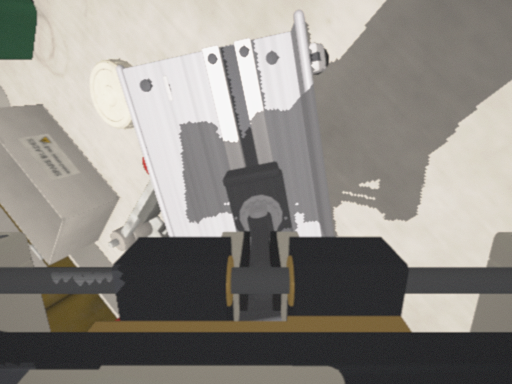

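```bash
python3 -m jog '0 0 0 0 0 0 0; 0 0 0 0 0 0 0; 0 0 0 0 0 0 0'
python3 - <<'E'
from d import *
print(toolT()[:3,3]@Bed,ctrl.get_obs()['force']@Bed, ctrl.get_obs()['moment']@Bed)
delta(Bed@[.3658,.4705,-.0542],tool(180))
for P in ([.3658,.4705,-.0542],[.4278,.4705,-.0542],[.4258,.4705,0],[.4258,.4705,-.0942]): print(best(Bed@P,tool(180)))
E
```

```text
clock: 20.58
tool_pos: [0.5611, 0.1769, 0.1223]
orientation: [173.3, 29.4, 130.8]
force: [-0.3, -0.3, 0.4]
opening: 0.0366
[ 0.36559603  0.47170086 -0.06990235] [ 0.12260427 -0.38467642  0.41190911] [ 0.16838333  1.60968612 -0.04326493]
turn [ 0.01  0.02 -2.04] shift(start axes) [-0.01 -0.03 -0.39] shift(end axes) [-0.01 -0.03 -0.39]
(array([  50.1293183 ,   11.33318229,  -48.37658232,   50.84162535,
        -40.03076629, -128.53785259]), np.float64(2.220446049250313e-15))
(array([  44.49308324,   10.88289387,  -43.85445541,   48.82022422,
        -40.90529905, -119.65214698]), np.float64(3.3306690738754696e-15))
(array([  49.76849173,    7.21745835,  -40.27268841,   41.84287083,
        -48.35558502, -115.64032561]), np.float64(1.1102230246251565e-15))
(array([  40.18376534,   13.82414172,  -46.58356717,   56.39559991,
        -35.62333103, -124.65484065]), np.float64(4.440892098500626e-15))
```

```bash
python3 -m jog '0 0 0 0 0 -0.8 0; 0 0 -1 0 0 -0.8 0; 0 0 -1 0 0 -0.4 0; 0 0 0 0 0 0 0'
cat > lev.py <<'E'
from d import *
import sys
def lev(f):
    p,d,T=snap('wrist',f)
    C=cloud('wrist',d,T)@Bed; H=(C[...,2]+.1447)*1000
    m=(H>108)&(H<122)&(abs(C[...,0]-.3658)<.03)&(abs(C[...,1]-.4705)<.03)
    P=C[m]; print(len(P)); print(cv2.minAreaRect((P[:,:2]*1000).astype(np.float32)))
    print(toolT()[:3,3]@Bed)
if __name__=='__main__': lev(sys.argv[1])
E
python3 lev.py w6
```

```text
clock: 21.08
tool_pos: [0.5286, 0.2013, 0.1924]
orientation: [179.7, 30.1, 143.9]
force: [-0.2, 0.2, 0.1]
opening: 0.0439
366
((364.3971252441406, 469.3673095703125), (19.139198303222656, 10.94891357421875), 88.30585479736328)
[0.36526902 0.47177199 0.01017783]
```

View pics/w6.png

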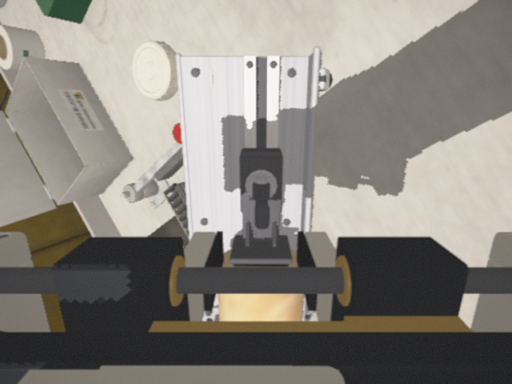

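```bash
python3 -m jog '0 0 0 0 0 0.8 0; 0 0 0 0 -0.02 0.8 0; 0 0 0 -0.4 0 0 0; 0 0 0 -0.4 0 0 0; 0 0 0 -0.3 0 0 0; 0 0 0 -0.3 0 0 0; 0 0 0 -0.2 0 0 0'
python3 - <<'E'
from d import *
print(toolT()[:3,3]@Bed,ctrl.get_obs()['force']@Bed, ctrl.get_obs()['moment']@Bed)
snap('side','s7'); a=cv2.imread('pics/s7.png')[130:300,220:350]; cv2.imwrite('pics/s7z.png',cv2.resize(a,None,fx=3.5,fy=3.5,interpolation=cv2.INTER_CUBIC))
E
```

```text
clock: 22.0
tool_pos: [0.5993, 0.148, 0.1685]
orientation: [179.8, 30.1, 143.9]
force: [-2.6, 2.4, -2.2]
opening: 0.044
[ 0.4302102  0.4706015 -0.0538052] [-4.13189364  0.44104121 -0.12041892] [ 0.07709348  3.27185999 -0.05104608]
```

View pics/s7z.png

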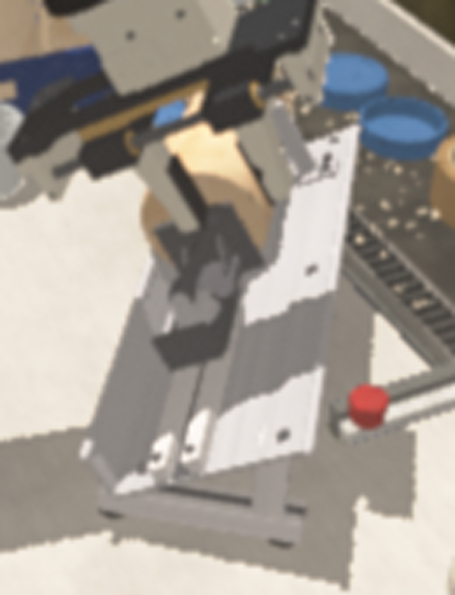

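```bash
python3 -m jog '0 0 0 0 0 -0.8 0; 0 0 0 0.1 0 -0.7 -1; 0 0 0 0 0 0 -1; 0 0 0 0 0 0 -1; 0 0 0 0 0 0 -1'
python3 - <<'E'
from d import *
print(toolT()[:3,3]@Bed)
q,d,T=snap('wrist','w8')
delta(Bed@[.4258,.4705,-.0942],tool(180))
E
```

```text
clock: 22.68
tool_pos: [0.5715, 0.1671, 0.2175]
orientation: [180.0, 30.1, 144.0]
force: [-0.5, -0.1, -1.1]
opening: 0.0097
[0.42550203 0.46985469 0.00544412]
turn [-0.01  0.02 -0.03] shift(start axes) [-0.    0.02  2.49] shift(end axes) [-0.01  0.02  2.49]
```

View pics/w8.png

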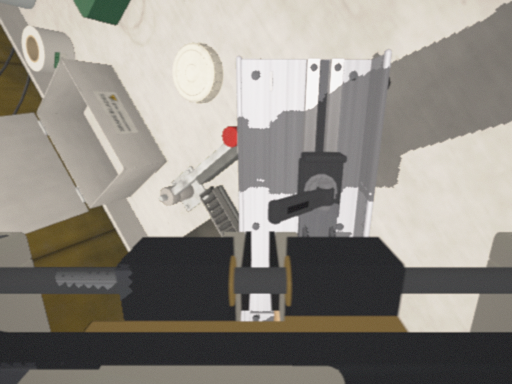

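```bash
python3 -m jog '0 0 0 0 0 0.6 -1; 0 0 0 0 0 0.6 -1; 0 0 0 0 0 0.35 -1; 0 0 0 0 0 0.3 -1; 0 0 0 0 0 0.25 -1; 0 0 0 0 0 0.2 -1'
python3 - <<'E'
from d import *
print(toolT()[:3,3]@Bed,ctrl.get_obs()['force']@Bed)
E
```

```text
clock: 23.48
tool_pos: [0.6136, 0.1404, 0.144]
orientation: [179.6, 30.6, 143.7]
force: [14.9, -11.4, 25.0]
opening: 0.0003
[ 0.43181012  0.47280777 -0.08305284] [28.77623375 -0.533785   12.30759614]
```

Run:
```python
from d import *
q=np.load('pics/w8.npz');C=cloud('wrist',q['d'],q['T'])@Bed; H=(C[...,2]+.1447)*1000
m=(H>52)&(H<125)&(C[...,0]>.36)&(C[...,0]<.46)&(abs(C[...,1]-.4705)<.02)
P=C[m];h=H[m]
for a in range(52,125,6):
    s=(h>=a)&(h<a+6)
    if s.sum()>3: print(a,s.sum(),'s',np.round(np.percentile(P[s,0]-.3658,[2,50,98]),4),'t',np.round(P[s,1].mean(),4))
snap('side','s9');a=cv2.imread('pics/s9.png')[130:300,220:350]; cv2.imwrite('pics/s9z.png',cv2.resize(a,None,fx=3.5,fy=3.5,interpolation=cv2.INTER_CUBIC))
```

```text
52 198 s [-0.0053  0.0004  0.0122] t 0.4685
58 105 s [0.0057 0.0093 0.0173] t 0.4683
64 141 s [0.012  0.0165 0.0262] t 0.4673
70 143 s [0.0185 0.0229 0.0322] t 0.4676
76 151 s [0.0252 0.0291 0.0384] t 0.4675
82 166 s [0.0312 0.0355 0.0437] t 0.4676
88 208 s [0.0381 0.0429 0.0534] t 0.4677
94 223 s [0.044  0.0481 0.0523] t 0.4686
```

View pics/s9z.png

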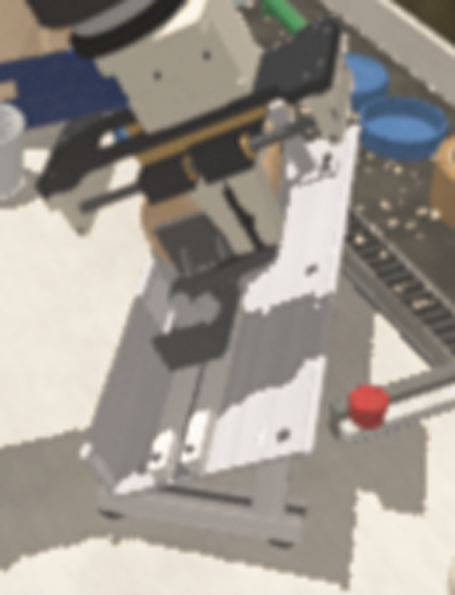

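```bash
python3 -m jog '0 0 0 -0.2 0 -0.2 -1; 0 0 0 0 0 -0.8 -1; 0 0 0 0 0 -0.5 -1; 0 0 0 0.3 0 0 -1; 0 0 0 0.34 0 0 -1; 0 0 0 0 0 0 -1'
python3 - <<'E'
from d import *
print(toolT()[:3,3]@Bed,ctrl.get_obs()['force']@Bed)
q,d,T=snap('wrist','w10')
C=cloud('wrist',d,T)@Bed; H=(C[...,2]+.1447)*1000
m=(H>52)&(H<125)&(C[...,0]>.36)&(C[...,0]<.46)&(abs(C[...,1]-.4705)<.02)
P=C[m];h=H[m]
for a in range(52,125,6):
    s=(h>=a)&(h<a+6)
    if s.sum()>3: print(a,s.sum(),'s',np.round(np.percentile(P[s,0]-.3658,[2,50,98]),4),'t',np.round(P[s,1].mean(),4))
delta(Bed@[.4078,.4705,-.0942],tool(180))
E
```

```text
clock: 24.28
tool_pos: [0.5713, 0.1669, 0.1799]
orientation: [-179.9, 30.1, 144.1]
force: [0.1, -0.0, 0.1]
opening: 0.0005
[ 0.40664605  0.46956054 -0.02703572] [0.13229271 0.00876266 0.07841053]
52 1092 s [-0.0044  0.0231  0.0543] t 0.4688
58 756 s [0.0392 0.0559 0.069 ] t 0.4694
64 5 s [0.0649 0.0651 0.0669] t 0.4699
112 5 s [0.0374 0.0419 0.0447] t 0.46
118 109 s [0.0259 0.0401 0.0559] t 0.4591
124 41 s [0.0273 0.039  0.0552] t 0.4586
turn [-0.02  0.02 -0.02] shift(start axes) [-0.01  0.02  1.69] shift(end axes) [-0.02  0.02  1.69]
```

```bash
python3 -m jog '0 0 0 -0.3 0 0.5 -1; 0 0 0 0 0 0.6 -1; 0 0 0 0 0 0.3 -1; 0 0 0 0 0 0.2 -1; 0 0 0 0 0 0.1 -1'
python3 - <<'E'
from d import *
print(toolT()[:3,3]@Bed,ctrl.get_obs()['force']@Bed)
E
```

```text
clock: 24.95
tool_pos: [0.6087, 0.1407, 0.1288]
orientation: [179.9, 30.2, 143.9]
force: [-1.3, -1.6, 5.9]
opening: 0.0007
[ 0.42068278  0.47016361 -0.09415634] [ 2.8624128  -2.00081584  5.18679177]
```

```bash
python3 -m jog '0 0 0 0 0 0.06 -1; 0 0 0 0 0 0.05 -1; 0 0 0 0 0 0 -1'
python3 - <<'E'
from d import *
print(toolT()[:3,3]@Bed,ctrl.get_obs()['force']@Bed)
E
```

```text
clock: 25.32
tool_pos: [0.6112, 0.1404, 0.1276]
orientation: [179.7, 30.3, 143.9]
force: [-8.6, -0.2, 16.9]
opening: 0.0005
[ 0.42196227  0.47135206 -0.09629255] [ 2.50277028 -5.23261424 18.08838032]
```

```bash
python3 -m jog '0 0 0 0 0 0.04 -1; 0 0 0 0 0 0 -1'; python3 -m jog '0 0 0 0 0 -0.5 -1; 0 0 0 0 0 -0.9 -1; 0 0 0 0.5 -0.4 -0.9 -1; 0 0 0 0.5 -0.4 -0.9 -1; 0 0 0 0 0 0 -1'
python3 - <<'E'
from d import *
print(toolT()[:3,3]@Bed,ctrl.get_obs()['force']@Bed)
q,d,T=snap('wrist','w11')
C=cloud('wrist',d,T)@Bed; H=(C[...,2]+.1447)*1000
m=(H>42)&(H<70)&(abs(C[...,1]-.4695)<.006)
P=C[m];h=H[m];L=P[:,0]-.3658
s=(L>.022)&(L<.069)
A=np.polyfit(L[s],h[s]/1000,1);print('slope',A, s.sum(), np.median(h[s]), 'resid',np.std(h[s]/1000-np.polyval(A,L[s])))
m=(H>40)&(H<70)&(C[...,0]-.3658>.025)&(C[...,0]-.3658<.075)&(abs(C[...,1]-.4705)<.03)
print(cv2.minAreaRect((C[m][:,:2]*1000).astype(np.float32)))
snap('top','t11');snap('side','s11')
E
python3 m.py t11; python3 -c "
import cv2
a=cv2.imread('pics/w11.png');b=cv2.imread('pics/s11.png')[130:300,220:350];cv2.imwrite('pics/c11.png',cv2.hconcat([cv2.resize(a,(480,360)),cv2.resize(b,(275,360))]))"
```

```text
clock: 25.58
tool_pos: [0.6122, 0.1404, 0.1271]
orientation: [179.6, 30.3, 143.9]
force: [-10.8, 0.9, 22.4]
opening: 0.0008
clock: 26.2
tool_pos: [0.5108, 0.1735, 0.2159]
orientation: [179.6, 30.1, 144.0]
force: [0.3, 0.1, -0.5]
opening: 0.0004
[0.37886979 0.43951722 0.03053807] [-0.09901595  0.23076424 -0.47847992]
slope [0.00242582 0.05031255] 503 50.458427120892225 resid 0.0007755127287628589
((414.0196838378906, 470.9938049316406), (45.68777084350586, 18.620983123779297), 1.157272458076477)
t11 jaw plate top t pct 102 [0.534  0.5364 0.5395 0.5426 0.5452]
bottle min t pct [0.5452 0.5457 0.5469 0.5521] 2526
```

View pics/c11.png

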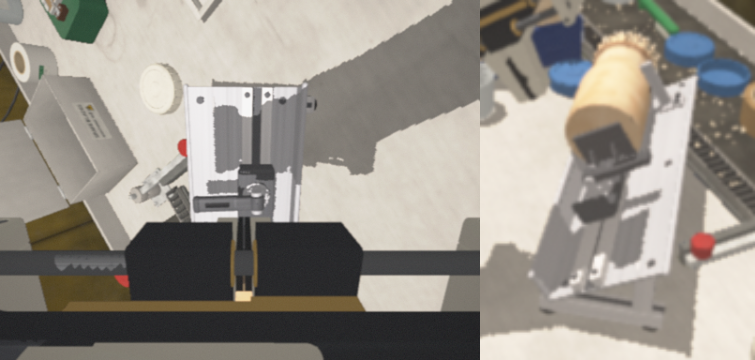

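```bash
python3 -c "
from plant import ctrl
print(ctrl.close_job())"
```

```text
the job is handed in; nothing more can be done
None
```

I pushed the jaw by its tab until the bottle was home, screwed the bolt in snug, folded the lever fully down, and handed the job in at about 26 s. The hand-in gives no verdict, so these are my own last readings.

**Last checks:**
- **Bottle home:** the bottle moved about 11 mm. The push force then rose from a steady 9 N to about 20 N within 2 mm, which I took as shoulders on the fork. I did not measure the distance from fork to base directly.
- **Jaw against base:** both are at 545 mm along the rail in the top camera, so there is no gap within about 1 mm. This was the same after pushing and at the end. The push on the tab stayed at about 21 N.
- **Bolt snug:** after about 2.2 rad of turning, the torque jumped from 0.2 to about 0.6 N m and the pads began to slip on the blade, with the lever still standing. Before folding, the lever stood within 0.03 rad of the snug direction. After folding it pointed within 0.02 rad of straight up the slope.
- **Lever down:** the folded blade is 0.002 rad from parallel to the bed.
- **Robot clear:** the arm stood well off everything with no contact force.

**Two things did not go to plan:**
- An early approach to the tab ran into the limit of joint 3. I used a more upright tool for the push instead.
- On the first press of the lever, the closed fingers slipped past its tip with about 31 N on the tool. I lifted off, re-measured, and pressed it again further in along the blade.

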